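# Set a specimen mount on the beam of an infrared spectrometer and start the scan

## Robot

A 7-joint arm with a two-finger parallel gripper is mounted at the origin on the work surface. World frame = base frame: x ahead of the robot, y to its left, z up, the work surface at z = 0. Lengths are in m, angles in rad, forces in N, time in s.
With the tool pointing down it reaches from about 0.425 to 0.95 m from the base axis. Payload 4.7 kg.
Tool frame: the origin (TCP) lies at the very end of the fingers, on their centre line; the grasp point (between the pads) lies 19 mm behind it; z points along the fingers, y is the line along which they close (so a half turn about z gives the same grasp; the last joint's range is limited). The gripper opens to 87 mm and grips with 3 to 60 N. Pads are 19 mm wide; open, the fingers measure 117 mm over their backs; the gripper's body (75 mm by 190 mm) begins 51 mm behind the grasp point.
Start: joints at [1.153, 0.469, -0.049, 1.532, 0.024, 1.141, -0.082], TCP at [0.256, -0.625, 0.223] pointing down, gripper open.
Joint ranges: [-2.59, 2.59], [-0.33, 1.99], [-1.39, 1.29], [0.1, 2.45], [-1.04, 4.18], [0.21, 1.99], [-2.66, 2.66]. Speed limits (rad/s): [2.57, 2.57, 3.14, 3.14, 3.14, 3.14, 3.14].

## Interface

Orientations are given as [roll, pitch, yaw] about the fixed x, y, z axes, in that order (R = Rz(yaw) Ry(pitch) Rx(roll)).
In Python, from bench import env, imaging gives the robot as it stands.
- The arm moves only by the tool servo_tool, never from a script. Its argument "moves" is a list of rows, each an object of numbers: "tx", "ty", "tz": the shift along the world's x, y, z in m; "ax", "ay", "az": the turn, a rotation vector about the world's x, y, z in degrees; "fingers": the finger opening in m, from 0 to 0.087. A call has exactly 10 rows; each row shifts and turns the commanded pose from where the row before left it; what a row does not reach is not made up. A row lasts 1/8 s, in which the tool goes at most 62.5 mm and 10.7 degrees, less where a joint would pass 70% of its speed; a pose out of reach is approached as far as the arm can. A call is refused whole if a number of a shift passes 0.0625 or a number of a turn 10.7, either way. A call with a gripper value outside its range is refused whole. The fingers move at their own pace and stop on an object; "newtons" is the grip in N (left out, the last holds). Time passes only in rows, so rows that do not move let the fingers close, or fill a call up. It gives the time, the measured TCP pose, the force, the opening and the grip force at its end, in the units of the state.
- env.get_obs(): the state, without advancing time (a new reading comes with each control period).
- imaging.camera(name): name is "scene" or "top" or "wrist"; returns (picture, depth): 420x560x3 uint8, red, green, blue; 420x560 float32, m along the optical axis (not along the pixel's ray), 0 where there is no reading.
- imaging.camera_model(name): a dict with "intrinsics" (3x3 intrinsics, pixels), "view" (4x4, takes a point from world to camera coordinates). Camera axes: x right, y down, z forward; pixel columns grow to the right and rows downward; lengths in m; the calibration is good to about 2 mm. A picture is of the moment at which its call begins: read the wrist's pose just before it. camera_model takes no time and is no camera call; for the wrist camera it gives the pose at the moment of the call.
- env.hand_in(): hands the job in; it is judged then, once.
The state is a dict: "time": time; "joint_pos": joint angles; "joint_vel": joint speeds; "effort": joint torques, N m; "position": TCP position; "tool_rot": TCP orientation; "ft_force": force on the tool from outside, world axes, zero at the start; "ft_torque": the same for the moment, N m; "opening": finger opening in m; "grip_force": force on a finger pad.
Only numpy, scipy, OpenCV 4.12 (cv2) and the standard library are available. Lean on these libraries where they do the work, as an engineer would, in place of code of your own. Each camera call takes 0.05 s, during which the arm holds its last target. There are 200 camera calls.

## Task

Nudge the stiff sample slide to the robot's left until the tallest of its three inserts, the grey specimen mount, is centred on the index lines across the guide rails, without running past them. Then leave the slide, tip the raised pressure arm down so that its foot rests gently on the mount, and press the start key. Leave the vial, dish and box in front of the instrument where they are.

Things in the scene. Friction and masses are not known exactly. Their poses are not given: they have to be found in the camera images.
- instrument: fixed bench infrared spectrometer. Origin on the bench under the beam axis; +x to its rear (away from the robot), +y to the robot's left, z up. In these axes, mm: sampling module x -40..65, y -130..70; two rails beside the slide, x 22..33 either side, top z 44; white deck x 65..165, y -150..150, top z 75; rear housing x 165..360, same y, top z 130
- index (a point): index mark: the point on the beam axis (x = 0, y = 0 of the instrument) at the height of the rail tops, 44 mm over the bench. A black line 3 mm wide across each rail marks y = 0. Axes as the instrument's. A dark round beam port lies there between the rails until the slide covers it
- slide: stiff aluminium slide, 44 x 180 x 12 mm, runs between the rails along the instrument's y only (same axes). Origin under its middle pocket, 30 mm over the bench. Round pockets 31 wide, 6 deep at y = -36, 0, +36 mm, a short black line either side of each; a push tab at each end. 4 to 6 N moves it; it does not coast. It starts drawn out to the right and goes towards +y
- right_tab (a point): point on the outer (-y) face of the slide's right push tab, 60 mm over the bench; the tab is 34 mm wide in x, 8 thick in y and reaches from 42 to 74 mm over the bench. Push here towards +y
- left_tab (a point): the outer (+y) face of the slide's left push tab, same height; push here towards -y to bring the slide back a little
- mount: specimen mount: grey resin cylinder 30 mm in diameter, 18 high, loose in one of the slide's three pockets (any of them) and standing 12 mm proud of the slide, the tallest of the three inserts. Origin at the centre of its underside
- mirror: polished steel reference disc 30 mm in diameter, 8 high, loose in another pocket; origin at the centre of its underside
- empty_cup: empty steel ring cup 30 mm in diameter, 10 high, with a 22 mm bore, loose in the remaining pocket; origin at the centre of its underside
- press_arm (a joint): angle of the pressure arm, rad: 0 when level with its foot on the mount, positive raised (starts 1.22 to 1.4, nearly upright). Hinge axis at x = 85, z = 85 mm of the instrument, along y; arm 14 mm wide, reaching 92 from it. Damped hinge: friction holds the arm above about 1.15; tipped lower than 0.95 it sinks by itself onto the mount in about 3 s
- screw_top (a point): centre of the top face of the pressure-screw head near the arm's free end, 85 mm from the hinge (head 18 mm across, 20 long, square to the arm). Arm level: 28 mm above the hinge axis. Arm raised: the head points to the rear (+x of the instrument), about 175 mm over the bench; push it from behind towards the robot
- start_key_top (a point): centre of the top of the start key, a round spring push button 24 mm in diameter on the deck; travel 6 mm, fully down at about 5 N, springs back
- start_key (a joint): travel of the start key, 0 out, 0.006 fully pressed (m)
- vial: capped glass vial 28 mm in diameter, 58 high, standing on the bench in front of the instrument: leave alone; origin at the centre of its underside
- dish: closed glass dish 64 mm in diameter, 15 high, on the bench: leave alone; origin at the centre of its underside
- mount_box: small box 56 x 41 mm, 34 high, on the bench: leave alone; origin at the centre of its underside
There are look-alikes about, which are no part of the job. Of the things shaped like the mount, the grey one is meant.

How it is judged:
On the way, in this order (a step that is already met when the one before it is completed fails the run):
1. the specimen mount stands on the index lines, the slide is at rest and not touched, the arm still up (y of mount in the frame of index between -0.003 and 0.003 m and contact force between each of the arm, the fingers and slide below 0.2 N and linear speed of slide below 0.005 m/s and value of joint press_arm above 0.9 rad), for 0.2 s.
2. the pressure arm's foot rests on the mount (value of joint press_arm between -0.06 and 0.06 rad and contact force between press_arm and mount above 0.2 N), for 0.2 s.
3. the start key is pressed (value of joint start_key above 0.004 m).
At the end, for the whole second after the job is handed in: the centre of the specimen mount is within 3 mm of the index lines along the slide's travel, upright in its pocket with the slide at rest; the pressure arm is down within 0.06 rad of level with its foot resting on the mount; the start key has been pressed by more than 4 mm and has sprung back (all of step 2 and y of mount in the frame of index between -0.003 and 0.003 m and angle between mount's own z axis and vertical below 0.1 rad and value of joint start_key below 0.0015 m and linear speed of slide below 0.005 m/s); the robot touches nothing.
It fails at once if the mount runs more than 4 mm past the index lines (to the left) (y of mount in the frame of index above 0.004 m).
It fails at once if the arm's foot is rammed onto the mount with more than 40 N (contact force between press_arm and mount above 40 N).
It fails at once if a thing on the bench in front of the instrument is moved by more than 20 mm (distance of any of vial, dish, mount_box from where it was at the start of the episode above 0.02 m).
It also fails if it takes over 58 s, if anything falls off the work surface, if the arm or the gripper's body presses on something with over 40 N, if the wrist force passes 120 N, or if a joint passes its speed limit or range.

## Working session

There is one attempt and no reset: what is moved stays moved. The work goes in short steps, Python scripts to look and compute and a tool call to move; the robot and the scene stay as the last step left them, time stands still between calls to the robot, and variables do not carry over. Pictures are saved under pics/ and viewed, at most 10 in all, crops included, and the job is handed in when it is done.

Besides the shell and the picture viewer there is one more tool, called after "Request:" by a JSON object that holds its "method" and its "body". servo_tool: Moves the arm, as the interface text tells. Its arguments: {"type":"object","properties":{"moves":{"type":"array","items":{"type":"object","properties":{"tx":{"type":"number"},"ty":{"type":"number"},"tz":{"type":"number"},"ax":{"type":"number"},"ay":{"type":"number"},"az":{"type":"number"},"fingers":{"type":"number"}}}},"newtons":{"type":"number"}},"required":["moves"]}

```bash
mkdir -p pics; ls; cat > h.py <<'E'
import sys; sys.path.insert(0,'.')
import numpy as np, cv2
from bench import env, imaging
def look(name,fn=None):
    m=imaging.camera_model(name); p,d=imaging.camera(name)
    if fn: cv2.imwrite('pics/'+fn,p[:,:,::-1])
    np.savez('/tmp/%s.npz'%name,p=p,d=d,K=m['intrinsics'],V=m['view'])
    return p,d,np.array(m['intrinsics']),np.array(m['view'])
def load(name):
    z=np.load('/tmp/%s.npz'%name); return z['p'],z['d'],z['K'],z['V']
def world(d,K,V):
    v,u=np.mgrid[:d.shape[0],:d.shape[1]]
    c=np.stack([(u-K[0,2])/K[0,0]*d,(v-K[1,2])/K[1,1]*d,d,np.ones_like(d)],-1)
    return (c@np.linalg.inv(V).T)[...,:3]
def ray(u,v,z,K,V):
    T=np.linalg.inv(V); r=T[:3,:3]@np.linalg.inv(K)@[u,v,1]; o=T[:3,3]
    return o+r*(z-o[2])/r[2]
E
python3 - <<'E'
from h import *
for n in('top','scene'): 
    p,d,K,V=look(n,n+'0.png'); print(n,K[0,0],np.linalg.inv(V)[:3,3])
print(env.get_obs())
E
```

```text
pics
top 395.55996695180426 [ 0.33568047 -0.02266286  0.88817819]
scene 538.5321197820876 [ 1.1098552  -0.42834206  0.74558934]
{'time': 0.1, 'joint_pos': array([ 1.15304975,  0.46938225, -0.04856571,  1.53353488,  0.02413884,
        1.14099285, -0.08228294]), 'joint_vel': array([-1.78883073e-04, -2.08722113e-03,  3.29238678e-04, -2.09031277e-03,
        1.02158803e-04, -1.46585220e-04, -4.81124314e-05]), 'effort': array([ 1.48777472e-03, -5.09171176e+01, -8.14519613e-02, -2.36830509e+01,
       -6.16341108e-02,  3.44715652e-02,  3.22851565e-05]), 'position': array([ 0.25569768, -0.62413631,  0.22160658]), 'tool_rot': array([-3.13986510e+00,  1.06769717e-04,  3.88882006e-01]), 'ft_force': array([ 0.85345   , -0.57250944, -0.40556967]), 'ft_torque': array([-0.02100324, -0.00818855, -0.02989521]), 'grip_force': 0.0, 'opening': 0.08722995101680192}
```

View pics/top0.png

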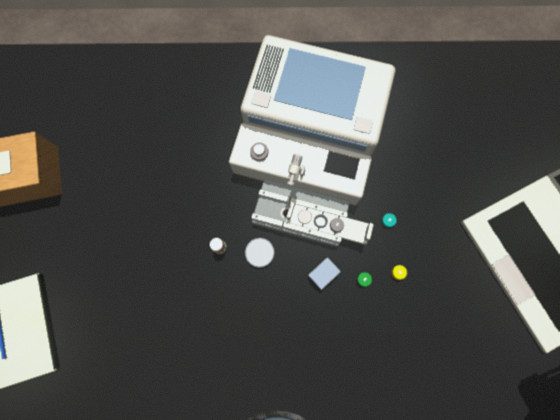

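View pics/scene0.png

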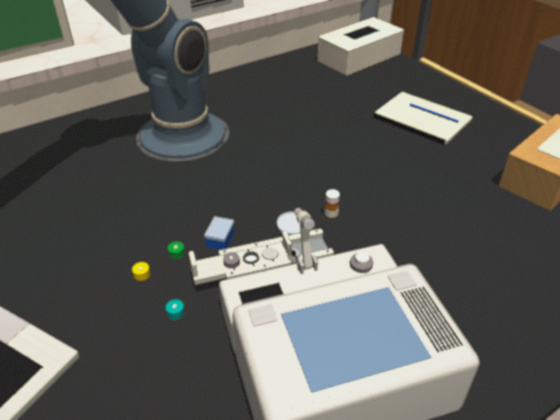

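The top picture shows the instrument turned clockwise. The key is at about (259,150), the raised arm at (295,165), the beam port at (288,212), and the grey insert in the right pocket at (337,225). Next I'll measure the pose.

```bash
python3 - <<'E'
from h import *
p,d,K,V=load('top'); W=world(d,K,V)
for n,(u,v) in dict(key=(259,149),mountR=(337,225),cup=(321,221),mid=(305,215),deck=(320,165),house=(320,90),tab=(369,234),rail=(265,218),table=(200,300)).items(): print(n,W[v,u].round(4))
def rect(lo,hi):
    m=((W[...,2]>lo)&(W[...,2]<hi)&(abs(W[...,0]-.65)<.25)&(abs(W[...,1])<.3)).astype(np.uint8)
    n,l,s,c=cv2.connectedComponentsWithStats(m); i=1+s[1:,4].argmax()
    r=cv2.minAreaRect(W[l==i][:,:2].astype(np.float32)); print(lo,r,s[i,4]); return r
rect(.120,.14); rect(.068,.082); rect(.040,.048)
c=cv2.resize(p[130:260,210:400],None,fx=4.2,fy=4.2,interpolation=cv2.INTER_CUBIC); cv2.imwrite('pics/crop1.png',c[:,:,::-1])
E
```

```text
key [0.6537 0.0325 0.095 ]
mountR [ 0.4952 -0.1333  0.0528]
cup [ 0.5084 -0.101   0.0326]
mid [ 0.5198 -0.0654  0.0438]
deck [ 0.6245 -0.0988  0.0726]
house [ 0.7708 -0.0982  0.1313]
tab [ 0.4716 -0.1968  0.0725]
rail [0.5144 0.0221 0.0418]
table [0.3413 0.1657 0.0012]
0.12 ((0.7796337008476257, -0.0956585705280304), (0.29837456345558167, 0.1932927519083023), 74.31536865234375) 11288
0.068 ((0.6411304473876953, -0.05579453706741333), (0.30006757378578186, 0.10506858676671982), 74.17894744873047) 5651
0.04 ((0.5128629207611084, -0.0792483389377594), (0.2551073133945465, 0.0677374005317688), 73.94937133789062) 2018
```

View pics/crop1.png

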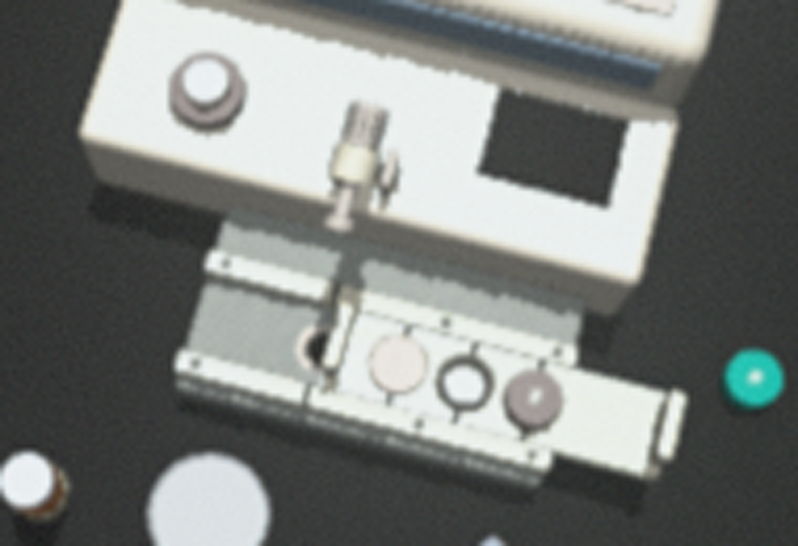

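The grey mount is in the right pocket: its top is at z 53 mm (expected 54), and the mirror is at 44 mm in the left pocket. Yaw is about -15.8° and the deck and housing origins agree. Now I'll get instrument-frame positions.

```bash
cat >> h.py <<'E'
yaw=np.radians(-15.8); ex=np.array([np.cos(yaw),np.sin(yaw)]); ey=np.array([-ex[1],ex[0]])
O=np.array([.529,-.0244])
def inst(P):
    q=np.asarray(P)[...,:2]-O; return np.stack([q@ex,q@ey,np.asarray(P)[...,2]],-1)
def toworld(x,y): return O+x*ex+y*ey
E
python3 - <<'E'
from h import *
p,d,K,V=load('top'); W=world(d,K,V); I=inst(W)
c=lambda u,v,z:(inst(ray(210+u/4.2,130+v/4.2,z,K,V))*1000).round(1)
print('idx front',c(308,395,.044),'idx rear',c(330,288,.044),'rail ends front',c(180,365,.044),c(548,462,.044))
print('mount',c(533,398,.054),'mirror',c(398,362,.044),'cup',c(465,382,.040),'tab top ends',c(680,395,.074),c(655,470,.074))
print('key',c(206,85,.095),'arm end',c(340,218,.175),'screw',c(366,110,.175))
def box(n,m): q=I[m]*1000; print(n,m.sum(),q.min(0).round(1),q.max(0).round(1),q.mean(0).round(1))
x,y,z=[I[...,i] for i in range(3)]
box('mount',(z>.049)&(z<.057)&(abs(x)<.018)&(y>-.14)&(y<-.09))
box('rtab',(z>.06)&(z<.08)&(abs(x)<.03)&(y<-.14)&(y>-.25))
box('ltab',(z>.06)&(z<.08)&(abs(x)<.03)&(y>-.05)&(y<.03))
box('key',(z>.082)&(z<.105)&(x>.07)&(x<.16)&(y>.03))
box('arm',(z>.14)&(x<.15)&(x>0)&(abs(y)<.06))
E
```

```text
idx front [-29.6  -1.6  44. ] idx rear [28.6  2.4 44. ] rail ends front [-31.8  66.7  44. ] [ -31.  -129.6   44. ]
mount [  -2.7 -113.6   54. ] mirror [ -0.5 -42.1  44. ] cup [ -0.7 -78.4  40. ] tab top ends [  13.7 -182.6   74. ] [ -26.5 -178.8   74. ]
key [101.9  87.8  95. ] arm end [ 27.7  -1.7 175. ] screw [ 80.3   0.2 175. ]
mount 148 [ -14.6 -127.4   49.7] [ 13.3 -98.5  56.4] [  -1.1 -113.1   53.3]
rtab 76 [ -17.7 -184.4   60.4] [  16.4 -176.2   76.8] [  -2.1 -179.7   71.6]
ltab 67 [-17.3 -12.8  60.5] [16.4 -4.8 77.7] [-1.7 -8.9 72. ]
key 257 [85.  70.7 82.1] [124.2 110.1 100.8] [102.8  89.4  89.9]
arm 259 [ 27.1 -10.3 156.6] [ 83.7  11.4 183.4] [ 58.4   0.  172.3]
```

Request:
{"method": "servo_tool", "body": {"moves": [{"tx":0.0269,"ty":0.0491,"az":6.5,"fingers":0},{"tx":0.0269,"ty":0.0491,"az":6.5,"fingers":0},{"tx":0.0269,"ty":0.0491,"az":6.5,"fingers":0},{"tx":0.0269,"ty":0.0491,"az":6.5,"fingers":0},{"tx":0.0269,"ty":0.0491,"az":6.5,"fingers":0},{"tx":0.0269,"ty":0.0491,"az":6.5,"fingers":0},{"tx":0.0269,"ty":0.0491,"az":6.5,"fingers":0},{"tx":0.0269,"ty":0.0491,"az":6.5,"fingers":0},{"tz":-0.05},{"tz":-0.03}]}}

```text
schema error: expected keys tx, ty, tz, ax, ay, az, fingers
```

Request:
{"method": "servo_tool", "body": {"moves": [{"tx":0.0269,"ty":0.0491,"tz":0,"ax":0,"ay":0,"az":6.5,"fingers":0},{"tx":0.0269,"ty":0.0491,"tz":0,"ax":0,"ay":0,"az":6.5,"fingers":0},{"tx":0.0269,"ty":0.0491,"tz":0,"ax":0,"ay":0,"az":6.5,"fingers":0},{"tx":0.0269,"ty":0.0491,"tz":0,"ax":0,"ay":0,"az":6.5,"fingers":0},{"tx":0.0269,"ty":0.0491,"tz":0,"ax":0,"ay":0,"az":6.5,"fingers":0},{"tx":0.0269,"ty":0.0491,"tz":0,"ax":0,"ay":0,"az":6.5,"fingers":0},{"tx":0.0269,"ty":0.0491,"tz":0,"ax":0,"ay":0,"az":6.5,"fingers":0},{"tx":0.0269,"ty":0.0491,"tz":0,"ax":0,"ay":0,"az":6.5,"fingers":0},{"tx":0,"ty":0,"tz":-0.05,"ax":0,"ay":0,"az":0,"fingers":0},{"tx":0,"ty":0,"tz":-0.03,"ax":0,"ay":0,"az":0,"fingers":0}]}}

```text
time: 1.35
position: [0.4704, -0.2306, 0.1406]
tool_rot: [-3.139, -0.0, 1.298]
ft_force: [-0.3, -0.6, 0.0]
opening: 0.0014
grip_force: 0.0
```

Request:
{"method": "servo_tool", "body": {"moves": [{"tx":0,"ty":0,"tz":-0.042,"ax":0,"ay":0,"az":0,"fingers":0},{"tx":0,"ty":0,"tz":-0.042,"ax":0,"ay":0,"az":0,"fingers":0},{"tx":0.0027,"ty":0.0096,"tz":0,"ax":0,"ay":0,"az":0,"fingers":0},{"tx":0.0014,"ty":0.0048,"tz":0,"ax":0,"ay":0,"az":0,"fingers":0},{"tx":0.0014,"ty":0.0048,"tz":0,"ax":0,"ay":0,"az":0,"fingers":0},{"tx":0.0014,"ty":0.0048,"tz":0,"ax":0,"ay":0,"az":0,"fingers":0},{"tx":0.0027,"ty":0.0096,"tz":0,"ax":0,"ay":0,"az":0,"fingers":0},{"tx":0.0027,"ty":0.0096,"tz":0,"ax":0,"ay":0,"az":0,"fingers":0},{"tx":0.0027,"ty":0.0096,"tz":0,"ax":0,"ay":0,"az":0,"fingers":0},{"tx":0,"ty":0,"tz":0,"ax":0,"ay":0,"az":0,"fingers":0}]}}

```text
time: 2.6
position: [0.4864, -0.177, 0.0586]
tool_rot: [-3.141, -0.002, 1.298]
ft_force: [0.8, 0.3, -0.0]
opening: 0.0002
grip_force: 0.0
```

```bash
python3 - <<'E'
from h import *
o=env.get_obs(); print(inst(o['position']),o['ft_force'])
p,d,K,V=look('top'); I=inst(world(d,K,V))
a=p[130:260,210:400]; 
w=look('wrist')[0]
cv2.imwrite('pics/c2.png',np.hstack([cv2.resize(a,(460,315),interpolation=cv2.INTER_CUBIC),cv2.resize(w,(340,255)).repeat(1,0) if 0 else cv2.copyMakeBorder(cv2.resize(w,(340,255)),0,60,0,0,cv2.BORDER_CONSTANT)])[:,:,::-1])
x,y,z=[I[...,i] for i in range(3)]
m=(z>.049)&(z<.057)&(abs(x)<.018)&(y>-.1)&(y<-.0); q=I[m]*1000; print(m.sum(),q.min(0),q.max(0),q.mean(0))
E
```

```text
[ 0.00058437 -0.1583757   0.05856275] [ 0.77696504  0.29682252 -0.01084803]
148 [-15.16922558 -88.48143451  49.12191957] [ 13.70339216 -25.81551374  56.93944656] [ -0.9905794  -73.63538319  53.45094032]
```

View pics/c2.png

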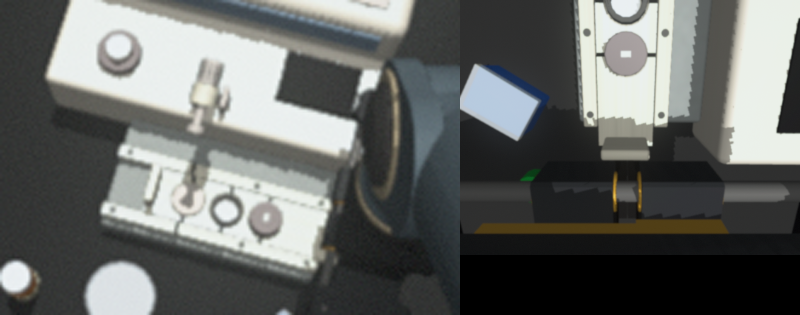

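Left half: the slide has moved about 39 mm and the mount is at (266,219) in the crop, y ≈ -74 mm. Right half: the wrist camera sees the finger against the tab, with the mount at (625,53). I'll advance 64 mm, stop short, and measure again.

Request:
{"method": "servo_tool", "body": {"moves": [{"tx":0.0027,"ty":0.0096,"tz":0,"ax":0,"ay":0,"az":0,"fingers":0},{"tx":0.0027,"ty":0.0096,"tz":0,"ax":0,"ay":0,"az":0,"fingers":0},{"tx":0.0027,"ty":0.0096,"tz":0,"ax":0,"ay":0,"az":0,"fingers":0},{"tx":0.0027,"ty":0.0096,"tz":0,"ax":0,"ay":0,"az":0,"fingers":0},{"tx":0.0027,"ty":0.0096,"tz":0,"ax":0,"ay":0,"az":0,"fingers":0},{"tx":0.0019,"ty":0.0067,"tz":0,"ax":0,"ay":0,"az":0,"fingers":0},{"tx":0.0014,"ty":0.0048,"tz":0,"ax":0,"ay":0,"az":0,"fingers":0},{"tx":0.0005,"ty":0.0019,"tz":0,"ax":0,"ay":0,"az":0,"fingers":0},{"tx":0,"ty":0,"tz":0,"ax":0,"ay":0,"az":0,"fingers":0},{"tx":0,"ty":0,"tz":0,"ax":0,"ay":0,"az":0,"fingers":0}]}}

```text
time: 3.95
position: [0.5042, -0.1173, 0.0589]
tool_rot: [3.14, -0.001, 1.296]
ft_force: [-1.5, -0.6, -0.1]
opening: 0.0006
grip_force: 0.9
```

```bash
python3 - <<'E'
from h import *
o=env.get_obs(); print(inst(o['position']),o['ft_force'])
p,d,K,V=look('wrist','w3.png'); look('top')
E
```

```text
[ 0.00143508 -0.09613838  0.05894188] [-1.48768509 -0.61276317 -0.10580839]
```

View pics/w3.png

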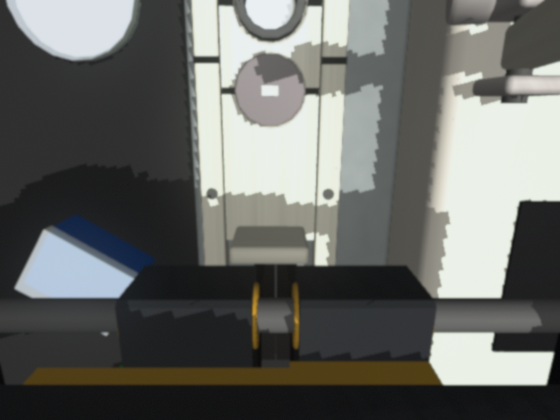

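The wrist view shows the index lines on the rails at row ~60 (cols 205 and 335) and the mount's pocket ticks at row ~91 (cols 228 and 312). The mount centre is at about (270,89).

```bash
cat > off.py <<'E'
from h import *
def line(p,c0,c1,r0,r1):
    g=255-p[r0:r1,c0:c1].mean((1,2)); g=np.clip(g-np.percentile(g,60)-15,0,None); return (c0+c1-1)/2,(g*np.arange(r0,r1)).sum()/g.sum()
def report(p,K,V,ri,rt):
    P=lambda q,z:inst(ray(*q,z,K,V))*1000
    L=line(p,197,215,*ri);R=line(p,326,344,*ri);l=line(p,223,232,*rt);r=line(p,308,317,*rt)
    print(L,R,l,r)
    for q,z in((L,.044),(R,.044),(l,.042),(r,.042)): print(P(q,z).round(2))
    print('gap mm',(P(l,.042)+P(r,.042)-P(L,.044)-P(R,.044))[1]/2)
E
python3 - <<'E'
from off import *
p,d,K,V=load('wrist'); report(p,K,V,(50,70),(82,100))
print('mount',inst(ray(270,89.5,.054,K,V))*1000)
E
```

```text
(205.5, np.float64(59.22410130493559)) (334.5, np.float64(60.08996355446852)) (227.0, np.float64(90.29803298231671)) (312.0, np.float64(90.42748075323622))
[-29.8   -0.51  44.  ]
[27.27 -0.81 44.  ]
[-20.99 -13.5   42.  ]
[ 17.85 -13.52  42.  ]
gap mm -12.841559716382072
mount [ -1.19015291 -13.59448696  54.        ]
```

Request:
{"method": "servo_tool", "body": {"moves": [{"tx":0.0005,"ty":0.0019,"tz":0,"ax":0,"ay":0,"az":0,"fingers":0},{"tx":0.0005,"ty":0.0019,"tz":0,"ax":0,"ay":0,"az":0,"fingers":0},{"tx":0.0005,"ty":0.0019,"tz":0,"ax":0,"ay":0,"az":0,"fingers":0},{"tx":0.0005,"ty":0.0019,"tz":0,"ax":0,"ay":0,"az":0,"fingers":0},{"tx":0.0005,"ty":0.0019,"tz":0,"ax":0,"ay":0,"az":0,"fingers":0},{"tx":0,"ty":0,"tz":0,"ax":0,"ay":0,"az":0,"fingers":0},{"tx":0,"ty":0,"tz":0,"ax":0,"ay":0,"az":0,"fingers":0},{"tx":0,"ty":0,"tz":0,"ax":0,"ay":0,"az":0,"fingers":0},{"tx":0,"ty":0,"tz":0,"ax":0,"ay":0,"az":0,"fingers":0},{"tx":0,"ty":0,"tz":0,"ax":0,"ay":0,"az":0,"fingers":0}]}}

```text
time: 5.3
position: [0.5057, -0.1075, 0.0584]
tool_rot: [-3.141, -0.001, 1.297]
ft_force: [-0.2, -0.4, -0.5]
opening: 0.0004
grip_force: 0.4
```

```bash
python3 - <<'E'
from off import *
o=env.get_obs(); print(inst(o['position']),o['ft_force'])
p,d,K,V=look('wrist','w4.png')
for c in((197,215),(326,344),(223,232),(308,317)): print(c,p[70:110,c[0]:c[1]].mean((1,2)).astype(int))
E
```

```text
[ 0.0001763  -0.08636198  0.0583892 ] [-0.22613169 -0.4126416  -0.45187042]
(197, 215) [227 227 226 226 225 224 224 222 215 183 123  71  54  52  55  75 124 179
 212 219 220 220 220 219 219 218 218 218 218 217 216 214 214 213 213 213
 213 213 213 214]
(326, 344) [157 151 148 147 147 147 147 147 146 137 113  75  49  43  43  46  64  98
 127 142 146 146 146 146 146 146 146 146 146 146 146 146 146 146 146 146
 146 146 146 146]
(223, 232) [223 223 223 223 223 222 221 220 219 218 217 216 216 215 214 209 193 153
 106  77  72  72  80 117 170 206 215 217 217 216 214 214 214 215 215 215
 216 215 213 212]
(308, 317) [152 149 148 148 148 148 148 147 147 146 146 145 144 143 143 142 134 112
  78  54  48  48  51  65  94 122 138 143 144 145 145 146 146 147 147 147
 147 147 147 147]
```

View pics/w4.png

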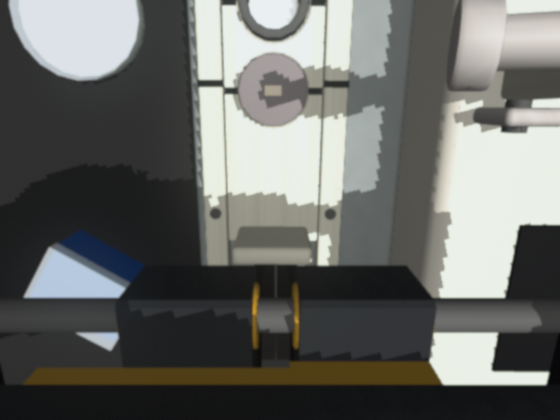

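The rail lines are now at row ~83 and the mount ticks at row ~90.5, so the mount is about 3 mm short.

```bash
python3 - <<'E'
from off import *
p,d,K,V=load('wrist')
P=lambda u,v,z:inst(ray(u,v,z,K,V))[1]*1000
print(P(206,83,.044),P(337,83.4,.044),P(228,90.5,.042),P(312,90.6,.042),'mount',P(273,90,.054))
E
```

```text
-0.7141109648373877 -0.808020786043109 -3.8266413856352037 -3.819498738811836 mount -4.026777847684771
```

Request:
{"method": "servo_tool", "body": {"moves": [{"tx":0.0003,"ty":0.001,"tz":0,"ax":0,"ay":0,"az":0,"fingers":0},{"tx":0.0003,"ty":0.001,"tz":0,"ax":0,"ay":0,"az":0,"fingers":0},{"tx":0.0002,"ty":0.0009,"tz":0,"ax":0,"ay":0,"az":0,"fingers":0},{"tx":0,"ty":0,"tz":0,"ax":0,"ay":0,"az":0,"fingers":0},{"tx":0,"ty":0,"tz":0,"ax":0,"ay":0,"az":0,"fingers":0},{"tx":-0.0014,"ty":-0.0048,"tz":0,"ax":0,"ay":0,"az":0,"fingers":0},{"tx":-0.0027,"ty":-0.0096,"tz":0,"ax":0,"ay":0,"az":0,"fingers":0},{"tx":0,"ty":0,"tz":0,"ax":0,"ay":0,"az":0,"fingers":0},{"tx":0,"ty":0,"tz":0,"ax":0,"ay":0,"az":0,"fingers":0},{"tx":0,"ty":0,"tz":0,"ax":0,"ay":0,"az":0,"fingers":0}]}}

```text
time: 6.6
position: [0.5028, -0.1193, 0.0586]
tool_rot: [3.141, -0.0, 1.297]
ft_force: [-0.2, -0.4, 0.2]
opening: 0.0009
grip_force: 0.0
```

```bash
python3 - <<'E'
from off import *
o=env.get_obs(); print(inst(o['position']),o['ft_force'])
p,d,K,V=look('wrist','w5.png')
P=lambda u,v,z:inst(ray(u,v,z,K,V))[1]*1000
for n,c,z in(('iL',(201,215),.044),('iR',(330,344),.044),('tL',(225,234),.042),('tR',(310,319),.042)):
    g=p[40:75,c[0]:c[1]].mean((1,2)); r=np.flatnonzero(g<(g.max()+g.min())/2); print(n,r+40,P(sum(c)/2,r.mean()+40,z))
p,d,K,V=look('top'); I=inst(world(d,K,V)); x,y,z=[I[...,i] for i in range(3)]
m=(z>.13)&(x<.15)&(x>0)&(abs(y)<.04); q=I[m]*1000; print('arm',m.sum(),q.min(0),q.max(0))
E
```

```text
[ 0.00062397 -0.09841936  0.05862719] [-0.16316607 -0.43188313  0.21888088]
iL [51 52 53 54 55 56] -0.541071258458167
iR [51 52 53 54 55 56 57] -0.6736803511191826
tL [53 54 55 56 57 58 59] -1.31688987695645
tR [54 55 56 57 58 59 60] -1.6828622221553238
arm 258 [ 26.92526    -10.37974002 157.73958371] [ 84.28821079  11.25757303 182.21890785]
```

View pics/w5.png

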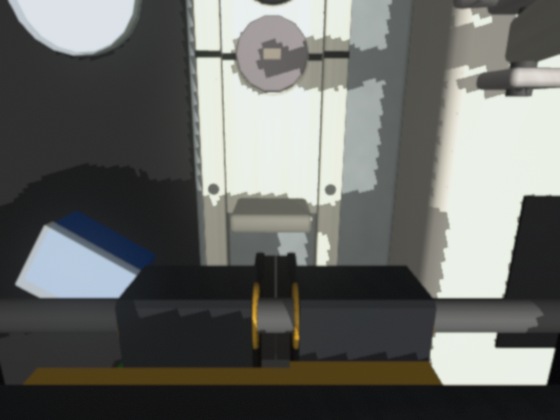

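The mount ticks now sit on the index lines, both at row ~54–57, about 0.8 mm short, and the finger is clear of the tab. Next I'll go behind the screw head (rear face x ≈ 84–89, z ≈ 174).

Request:
{"method": "servo_tool", "body": {"moves": [{"tx":0,"ty":0,"tz":0.05,"ax":0,"ay":0,"az":0,"fingers":0},{"tx":0,"ty":0,"tz":0.05,"ax":0,"ay":0,"az":0,"fingers":0},{"tx":0,"ty":0,"tz":0.05,"ax":0,"ay":0,"az":0,"fingers":0},{"tx":0,"ty":0,"tz":0.05,"ax":0,"ay":0,"az":0,"fingers":0},{"tx":0.0463,"ty":0.021,"tz":0,"ax":0,"ay":0,"az":0,"fingers":0},{"tx":0.0463,"ty":0.021,"tz":0,"ax":0,"ay":0,"az":0,"fingers":0},{"tx":0.0463,"ty":0.021,"tz":0,"ax":0,"ay":0,"az":0,"fingers":0},{"tx":0,"ty":0,"tz":-0.045,"ax":0,"ay":0,"az":0,"fingers":0},{"tx":0,"ty":0,"tz":-0.045,"ax":0,"ay":0,"az":0,"fingers":0},{"tx":0,"ty":0,"tz":0,"ax":0,"ay":0,"az":0,"fingers":0}]}}

```text
time: 7.95
position: [0.6387, -0.0566, 0.1647]
tool_rot: [-3.133, 0.002, 1.297]
ft_force: [0.1, 0.0, 0.5]
opening: 0.0005
grip_force: 0.0
```

Request:
{"method": "servo_tool", "body": {"moves": [{"tx":-0.0048,"ty":0.0014,"tz":0,"ax":0,"ay":0,"az":0,"fingers":0},{"tx":-0.0048,"ty":0.0014,"tz":0,"ax":0,"ay":0,"az":0,"fingers":0},{"tx":-0.0048,"ty":0.0014,"tz":0,"ax":0,"ay":0,"az":0,"fingers":0},{"tx":-0.0048,"ty":0.0014,"tz":0,"ax":0,"ay":0,"az":0,"fingers":0},{"tx":-0.0048,"ty":0.0014,"tz":0,"ax":0,"ay":0,"az":0,"fingers":0},{"tx":-0.0048,"ty":0.0014,"tz":0,"ax":0,"ay":0,"az":0,"fingers":0},{"tx":-0.0048,"ty":0.0014,"tz":0,"ax":0,"ay":0,"az":0,"fingers":0},{"tx":-0.0048,"ty":0.0014,"tz":0,"ax":0,"ay":0,"az":0,"fingers":0},{"tx":-0.0048,"ty":0.0014,"tz":0,"ax":0,"ay":0,"az":0,"fingers":0},{"tx":0,"ty":0,"tz":0,"ax":0,"ay":0,"az":0,"fingers":0}]}}

```text
time: 9.2
position: [0.5973, -0.0436, 0.1684]
tool_rot: [-3.14, 0.0, 1.297]
ft_force: [-0.4, 0.1, 0.5]
opening: 0.0002
grip_force: 0.0
```

```bash
cat > arm.py <<'E'
from h import *
o=env.get_obs(); print(inst(o['position']),o['ft_force'])
p,d,K,V=look('scene'); I=inst(world(d,K,V)); x,y,z=[I[...,i] for i in range(3)]
m=(z>.09)&(z<.2)&(x<.075)&(x>-.05)&(abs(y)<.012); q=I[m]*1000; print('arm',m.sum(),q.min(0),q.max(0),q.mean(0))
cv2.imwrite('pics/%s'%sys.argv[1],cv2.resize(p[170:330,180:420],None,fx=3,fy=3)[:,:,::-1])
E
python3 arm.py a1.png
```

```text
[7.09443297e-02 8.87531247e-05 1.68354505e-01] [-0.3907566   0.14479467  0.50934289]
arm 365 [  9.92594822 -11.96656602  97.65494005] [ 74.71953492   5.52354884 196.81912924] [ 56.87237592  -5.2300852  139.92610574]
```

View pics/a1.png

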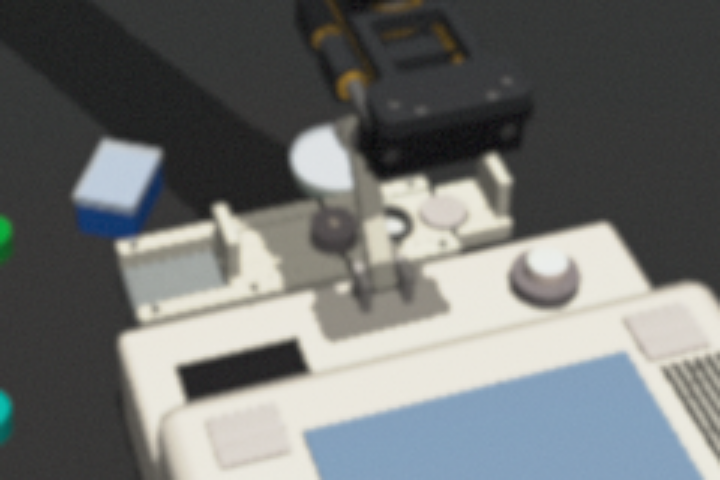

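The scene crop shows the arm tipped forward against the finger at (350,130), with the slide in place. I'll push about 20 mm more, then hold.

Request:
{"method": "servo_tool", "body": {"moves": [{"tx":-0.0048,"ty":0.0014,"tz":0,"ax":0,"ay":0,"az":0,"fingers":0},{"tx":-0.0048,"ty":0.0014,"tz":0,"ax":0,"ay":0,"az":0,"fingers":0},{"tx":-0.0048,"ty":0.0014,"tz":0,"ax":0,"ay":0,"az":0,"fingers":0},{"tx":-0.0048,"ty":0.0014,"tz":0,"ax":0,"ay":0,"az":0,"fingers":0},{"tx":0,"ty":0,"tz":0,"ax":0,"ay":0,"az":0,"fingers":0},{"tx":0,"ty":0,"tz":0,"ax":0,"ay":0,"az":0,"fingers":0},{"tx":0,"ty":0,"tz":0,"ax":0,"ay":0,"az":0,"fingers":0},{"tx":0,"ty":0,"tz":0,"ax":0,"ay":0,"az":0,"fingers":0},{"tx":0,"ty":0,"tz":0,"ax":0,"ay":0,"az":0,"fingers":0},{"tx":0,"ty":0,"tz":0,"ax":0,"ay":0,"az":0,"fingers":0}]}}

```text
time: 10.5
position: [0.5791, -0.0385, 0.1686]
tool_rot: [3.142, -0.0, 1.296]
ft_force: [0.4, -0.3, 0.1]
opening: 0.0006
grip_force: 0.0
```

```bash
python3 arm.py a2.png
```

```text
[5.20766627e-02 1.32354985e-04 1.68556959e-01] [ 0.38035015 -0.33373426  0.09335647]
arm 458 [ -2.33855376 -11.99186141  91.94342983] [ 74.88228728  10.800585   197.1660402 ] [ 45.40151617  -4.36525435 127.80739886]
```

Request:
{"method": "servo_tool", "body": {"moves": [{"tx":0,"ty":0,"tz":0.03,"ax":0,"ay":0,"az":0,"fingers":0},{"tx":0.0247,"ty":0.0238,"tz":0,"ax":0,"ay":0,"az":0,"fingers":0},{"tx":0.0247,"ty":0.0238,"tz":0,"ax":0,"ay":0,"az":0,"fingers":0},{"tx":0.0247,"ty":0.0238,"tz":0,"ax":0,"ay":0,"az":0,"fingers":0},{"tx":0,"ty":0,"tz":-0.03,"ax":0,"ay":0,"az":0,"fingers":0},{"tx":0,"ty":0,"tz":-0.03,"ax":0,"ay":0,"az":0,"fingers":0},{"tx":0,"ty":0,"tz":-0.025,"ax":0,"ay":0,"az":0,"fingers":0},{"tx":0,"ty":0,"tz":0,"ax":0,"ay":0,"az":0,"fingers":0},{"tx":0,"ty":0,"tz":0,"ax":0,"ay":0,"az":0,"fingers":0},{"tx":0,"ty":0,"tz":0,"ax":0,"ay":0,"az":0,"fingers":0}]}}

```text
time: 11.8
position: [0.6542, 0.0332, 0.1151]
tool_rot: [3.139, -0.001, 1.296]
ft_force: [0.1, -0.2, -0.4]
opening: 0.0005
grip_force: 0.0
```

Request:
{"method": "servo_tool", "body": {"moves": [{"tx":0,"ty":0,"tz":0,"ax":0,"ay":0,"az":0,"fingers":0},{"tx":0,"ty":0,"tz":0,"ax":0,"ay":0,"az":0,"fingers":0},{"tx":0,"ty":0,"tz":0,"ax":0,"ay":0,"az":0,"fingers":0},{"tx":0,"ty":0,"tz":0,"ax":0,"ay":0,"az":0,"fingers":0},{"tx":0,"ty":0,"tz":0,"ax":0,"ay":0,"az":0,"fingers":0},{"tx":0,"ty":0,"tz":0,"ax":0,"ay":0,"az":0,"fingers":0},{"tx":0,"ty":0,"tz":0,"ax":0,"ay":0,"az":0,"fingers":0},{"tx":0,"ty":0,"tz":0,"ax":0,"ay":0,"az":0,"fingers":0},{"tx":0,"ty":0,"tz":0,"ax":0,"ay":0,"az":0,"fingers":0},{"tx":0,"ty":0,"tz":0,"ax":0,"ay":0,"az":0,"fingers":0}]}}

```text
time: 13.05
position: [0.6532, 0.033, 0.1136]
tool_rot: [3.142, -0.0, 1.296]
ft_force: [-0.8, 0.1, -0.5]
opening: 0.0003
grip_force: 0.0
```

```bash
python3 arm.py a3.png
```

```text
[0.10389733 0.08904976 0.11357123] [-0.8219854   0.0983515  -0.54402028]
arm 351 [-10.30849678 -11.72115528  90.00636611] [ 74.5195968    9.04641947 116.33136024] [24.30101525 -2.32778396 97.78233881]
```

View pics/a3.png

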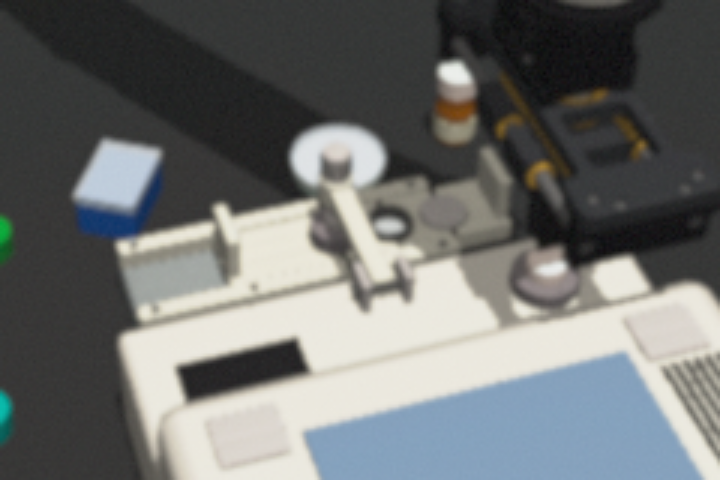

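The arm now lies down over the mount, with the screw top at (337,160) and z ≈ 114. The finger hovers above the key at (548,265).

Request:
{"method": "servo_tool", "body": {"moves": [{"tx":0,"ty":0,"tz":0,"ax":0,"ay":0,"az":0,"fingers":0},{"tx":0,"ty":0,"tz":0,"ax":0,"ay":0,"az":0,"fingers":0},{"tx":0,"ty":0,"tz":0,"ax":0,"ay":0,"az":0,"fingers":0},{"tx":0,"ty":0,"tz":-0.009,"ax":0,"ay":0,"az":0,"fingers":0},{"tx":0,"ty":0,"tz":-0.006,"ax":0,"ay":0,"az":0,"fingers":0},{"tx":0,"ty":0,"tz":-0.003,"ax":0,"ay":0,"az":0,"fingers":0},{"tx":0,"ty":0,"tz":-0.003,"ax":0,"ay":0,"az":0,"fingers":0},{"tx":0,"ty":0,"tz":-0.002,"ax":0,"ay":0,"az":0,"fingers":0},{"tx":0,"ty":0,"tz":0,"ax":0,"ay":0,"az":0,"fingers":0},{"tx":0,"ty":0,"tz":0,"ax":0,"ay":0,"az":0,"fingers":0}]}}

```text
time: 14.35
position: [0.6528, 0.0329, 0.0915]
tool_rot: [-3.141, 0.001, 1.296]
ft_force: [-4.5, 0.4, 7.9]
opening: 0.0004
grip_force: 3.6
```

Request:
{"method": "servo_tool", "body": {"moves": [{"tx":0,"ty":0,"tz":-0.001,"ax":0,"ay":0,"az":0,"fingers":0},{"tx":0,"ty":0,"tz":-0.001,"ax":0,"ay":0,"az":0,"fingers":0},{"tx":0,"ty":0,"tz":0,"ax":0,"ay":0,"az":0,"fingers":0},{"tx":0,"ty":0,"tz":0,"ax":0,"ay":0,"az":0,"fingers":0},{"tx":0,"ty":0,"tz":0,"ax":0,"ay":0,"az":0,"fingers":0},{"tx":0,"ty":0,"tz":0,"ax":0,"ay":0,"az":0,"fingers":0},{"tx":0,"ty":0,"tz":0,"ax":0,"ay":0,"az":0,"fingers":0},{"tx":0,"ty":0,"tz":0,"ax":0,"ay":0,"az":0,"fingers":0},{"tx":0,"ty":0,"tz":0,"ax":0,"ay":0,"az":0,"fingers":0},{"tx":0,"ty":0,"tz":0,"ax":0,"ay":0,"az":0,"fingers":0}]}}

```text
time: 15.6
position: [0.6529, 0.0329, 0.0913]
tool_rot: [3.141, 0.001, 1.296]
ft_force: [-7.2, -1.5, 17.2]
opening: 0.0003
grip_force: 8.1
```

```bash
python3 - <<'E'
from h import *
p,d,K,V=load('top'); I=inst(world(d,K,V))*1000
q=I[135:168:2,242:278:2]
for r in q: print(' '.join('%3d'%v for v in r[:,2]))
for r,c in((4,6),(6,8),(8,8)): print(q[r,c])
E
```

```text
75  76  73  74  72  74  73  75  73  74  74  75  75  73  74  75  74  74
 74  74  73  74  74  74  75  71  72  74  75  74  76  74  75  76  74  75
 74  75  75  73  75  75  75  73  75  75  75  74  78  73  75  71  73  75
 76  74  73  74  76  76  73  76  76  74  74  76  74  73  76  74  75  76
 72  78  75  74  73  72  85  87  86  85  88  75  74  73  72  73  74  74
 76  75  73  75  78  86  86  97  97  94  94  85  74  73  72  75  72  76
 73  74  74  75  72  85  94  97  97  95  96  82  86  74  75  73  75  74
 74  74  70  74  86  87  95  96  96  96  97  88  87  76  75  75  72  74
 74  75  74  74  87  85  94  96  96  94  96 888  87  76  75  74  74  73
 74  76  75  74  83  86  87  94  99  96  92  85  86  75  74  75  73  74
 73  74  74  75  74  84  87  87  89  86  87  88  86  76  73  70  72  75
 75  75  71  75  74  77  87  87  86  86  87  83  76  76  77  76  74  75
 73  73  72  74  73  76  76  79  84  85  79  77  74  76  72  72  75  76
 76  72  75  78  75  74  74  74  73  76  76  74  75  77  73  73  75  75
 76  72  74  75  72  76  73  74  73  73  75  76  76  74  77  74  74  72
 74  71  74  73  77  72  72  74  73  75  74  72  74  73  73  74  74  74
 63  67  72  68  71  71  73  73  75  72  73  75  75  75  75  74  73  74
[118.4004605  104.6262019   85.68558666]
[107.56388791  91.6316949   97.10567336]
[98.90888214 89.13106476 96.95915274]
```

Motion stopped hard at z 0.0913 with 17 N. That is 6 mm below the cap top (~97 mm) and still above the ring (86 mm), so the key is fully pressed. Now I'll lift away.

Request:
{"method": "servo_tool", "body": {"moves": [{"tx":0,"ty":0,"tz":0.006,"ax":0,"ay":0,"az":0,"fingers":0},{"tx":0,"ty":0,"tz":0.02,"ax":0,"ay":0,"az":0,"fingers":0},{"tx":0,"ty":0,"tz":0.05,"ax":0,"ay":0,"az":0,"fingers":0},{"tx":0,"ty":0,"tz":0.05,"ax":0,"ay":0,"az":0,"fingers":0},{"tx":0,"ty":0.04,"tz":0.03,"ax":0,"ay":0,"az":0,"fingers":0},{"tx":0,"ty":0.05,"tz":0,"ax":0,"ay":0,"az":0,"fingers":0},{"tx":0,"ty":0.05,"tz":0,"ax":0,"ay":0,"az":0,"fingers":0},{"tx":0,"ty":0.05,"tz":0,"ax":0,"ay":0,"az":0,"fingers":0},{"tx":0,"ty":0,"tz":0,"ax":0,"ay":0,"az":0,"fingers":0},{"tx":0,"ty":0,"tz":0,"ax":0,"ay":0,"az":0,"fingers":0}]}}

```text
time: 16.85
position: [0.6536, 0.2227, 0.2449]
tool_rot: [3.141, 0.0, 1.296]
ft_force: [1.2, -0.1, -0.4]
opening: 0.0003
grip_force: 0.0
```

```bash
python3 arm.py a4.png; python3 - <<'E'
from h import *
p,d,K,V=load('scene'); I=inst(world(d,K,V))*1000
x,y,z=[I[...,i] for i in range(3)]
m=(abs(x-103)<8)&(abs(y-89)<8)&(z>80)&(z<110); print('key top',np.median(z[m]),m.sum())
m=(abs(y)<9)&(x>-10)&(x<15)&(z>100)&(z<125); print('screw',I[m].max(0),m.sum())
m=(abs(y)<6)&(x>20)&(x<75)&(z>80); print('slope',np.polyfit(x[m],z[m],1))
E
```

```text
[0.0525937  0.2716597  0.24492332] [ 1.16579754 -0.08462288 -0.44882636]
arm 344 [ -9.87780191 -11.23833198  90.00500943] [ 74.75448728   8.71024509 116.53365279] [24.28940994 -2.35622262 97.86903686]
key top 97.56649796449169 62
screw [  9.67702722   6.30756107 116.53365279] 95
slope [-5.60003773e-03  9.16397355e+01]
```

View pics/a4.png

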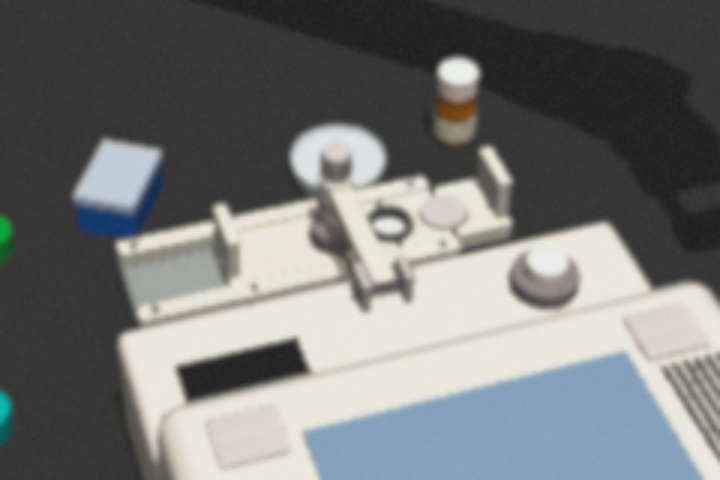

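The arm is level (slope -0.006) with its foot on the mount, and the key has sprung back to 97 mm. The vial, dish and box are undisturbed, and the robot is clear.

```bash
python3 -c "
from h import *
print(env.hand_in())"
```

```text
the job is handed in; nothing more can be done
None
```

I handed the job in at about 17 s, but it returned no verdict. My last measurements put the mount about 0.8 mm short of the index lines, the arm level on it, the start key pressed and sprung back, and the vial, dish and box where they were.

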